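Load a pressure vessel under the filling head and clamp its stem

TASK

Bring the blue carrier with its vessel into the lane of the white filling stand, stem under the overhanging head, fully home against the red stop. Then turn the red-knobbed crank on top clockwise until the jaws grip the stem firmly: stop when it clearly turns harder than when running free, and do not force it further, or the stem is damaged. Leave the other things on the bench where they are.

Things in the scene. Friction and masses are not known exactly. Their poses are not given: they have to be found in the camera images.
- carrier: Blue carrier with steel vessel on it. Origin: on bench under vessel axis, z up, +x goes in first. Base x -50..+55, 80 wide, 12 high. Vessel 64 mm diameter at most, 112 high; brass stem 20 mm diameter, z 118..166, on the axis. A tongue 24 wide leads back to the upright black handle centred at x -130: 40 long (x), 16 thick (y), top at z 75. About 0.75 kg.
- stand: White C-shaped stand, fixed. Origin: on bench under the chuck axis, z up, +x = way in; carrier home = both origins and axes coincide. Rails 22 high, 83 apart inside, x -80..65, flared mouth 105 wide to x -120; red stop face at x +55. Column y 64..90 (robot side); overhanging plate z 185..201, x -37..37, y -50..90; open at -y above the rail.
- chuck: Chuck under the plate; origin and axes as the stand. Two coupled jaws at z 140..170 close along y on the axis; brass faces 31..52 mm apart at the start. The crank runs free for 0.7..2.0 rad, then the sprung faces touch the stem and it gets harder: 3 N at the knob per further 0.1 rad. Firm: 3 to 8 N above free running (compare moving with moving or still with still); 12 N above is too much.
- crank_knob (a point): Top centre of the crank's upright red knob, 18 mm diameter, 40 mm tall above the crank arm, z 265. It goes round the chuck axis on a radius of 80 mm; clockwise from above closes the jaws. Running free it takes about 6 N while moving; it stays where left. The crank may sit at any of a range of angles on its sleeve: its direction does not tell how far the jaws are closed.
- spare_vessel: Bystander: second steel vessel, 64 mm diameter, 125 mm high; origin at the centre of its underside.
- bucket: Bystander: open steel bucket, 104 mm diameter, 130 mm high; origin at the centre of its underside.
- wash_bottle: Bystander: white bottle with red cap, 68 mm diameter, 170 mm high; origin at the centre of its underside.
- jar: Bystander: amber jar, 60 mm diameter, 75 mm high; origin at the centre of its underside.
- dish: Bystander: white ceramic dish, 90 mm diameter, 22 mm high; origin at the centre of its underside.
- spanner: Bystander: steel spanner lying flat near the robot.
- cap_ring: Bystander: dark steel ring, 68 mm diameter, 22 mm high, lying flat near the robot.
Mind the look-alikes: they are no part of the job. What is shaped like the carrier but green or purple is not meant.

How it is judged:
By the outcome, as a careful person would: the job done as asked, in the order asked, and still so for the second after the job is handed in, with the robot touching nothing.
It also fails if it takes over 72 s, if anything falls off the work surface, if the arm or the gripper's body presses on something with over 40 N, if the wrist force passes 120 N, or if a joint passes its speed limit or range.

ROBOT

A 6-joint arm with a two-finger parallel gripper is mounted at the origin on the work surface. World frame = base frame: x ahead of the robot, y to its left, z up, the work surface at z = 0. Lengths are in m, angles in rad, forces in N, time in s.
With the tool pointing down it reaches from about 0.375 to 0.975 m from the base axis. Payload 3.8 kg.
Tool frame: the origin (TCP) lies between the finger pads; the fingertips stand manip.tip_extent ahead of it and the grasp point (between the pads) lies 6 mm ahead of it (manip.tip_extent is the distance from the TCP to the fingertips, in m); z points along the fingers, y is the line along which they close (so a half turn about z gives the same grasp; the last joint's range is limited). The gripper opens to 88 mm and grips with 3 to 60 N. Pads are 18 mm wide; open, the fingers measure 123 mm over their backs; the gripper's body (75 mm by 187 mm) begins 45 mm behind the grasp point.
Start: joints at [1.148, 0.264, 1.604, -0, 1.274, -0.037], TCP at [0.254, 0.625, 0.264] pointing down, gripper open.
Joint ranges: [-2.63, 2.63], [-0.94, 2.18], [0.31, 2.57], [-1.31, 4.45], [0, 2.66], [-2.55, 2.55]. Speed limits (rad/s): [2.57, 2.57, 3.14, 3.14, 3.14, 3.14].

INTERFACE

Orientations are given as a rotation vector (axis times angle).
In Python, from rig import manip gives the robot as it stands. The module is installed in compiled form; this text tells all that it offers.
- The arm moves only by the tool move_arm, never from a script. Its argument "steps" is a list of rows, each a list of 5 numbers: the shift along the tool's x, y, z scaled (see below), then the turn about the tool's z scaled (see below), then the opening, from 0 (shut) to 1 (fully open). In form: [[tx, ty, tz, yaw, jaw], ...]. A call has 1 to 10 rows; each row is the pose to reach, as a shift and turn from the pose commanded when the call began, along the tool's axes at that moment; what a row does not reach only later rows make up. The controller multiplies each number of a shift by 0.75 m and each number of a turn by pi/2 rad. A row lasts 1/8 s, in which the tool goes at most 62.5 mm and 10.7 degrees, less where a joint would pass 70% of its speed; a pose out of reach is approached as far as the arm can. A call with a number of a shift or a turn outside -1 to 1 is refused whole. A call with a gripper value outside its range is refused whole. The fingers move at their own pace and stop on an object; "newtons" is the grip in N (left out, the last holds). Time passes only in rows, so rows that repeat a pose let the fingers close. It gives the time, the measured TCP pose, the force, the opening and the grip force at its end, in the units of the state.
- manip.sense(): the state, without advancing time (a new reading comes with each control period).
- manip.grab_frame(name): name is "scene" or "top" or "wrist"; returns the picture (420x560x3 uint8, blue, green, red); there is no depth.
- manip.camera_info(name): a dict with "intrinsics" (3x3 intrinsics, pixels), "k1" (the pictures are not rectified: a ray, as slopes to the right and down, at radius r is drawn at 1 + k1 r^2 times it, then the intrinsics apply), "view" (4x4, takes a point from world to camera coordinates). Camera axes: x right, y down, z forward; pixel columns grow to the right and rows downward; lengths in m; the calibration is good to about 2 mm. A picture is of the moment at which its call begins: read the wrist's pose just before it. camera_info takes no time and is no camera call; for the wrist camera it gives the pose at the moment of the call.
- manip.job_done(): hands the job in; it is judged then, once.
The state is a dict: "time": time; "joints": joint angles; "joint_vel": joint speeds; "tau": joint torques, N m; "position": TCP position; "eef_rot": TCP orientation; "ft_force": force on the tool from outside, world axes, zero at the start; "ft_torque": the same for the moment, N m; "gripper_width": opening from 0.0 (shut) to 1.0 (fully open); "grip_force": force on a finger pad.
Only numpy, scipy, OpenCV 4.12 (cv2) and the standard library are available. Lean on these libraries where they do the work, as an engineer would, in place of code of your own. Each camera call takes 0.05 s, during which the arm holds its last target. There are 200 camera calls.

## Working session

There is one attempt and no reset: what is moved stays moved. The work goes in short steps, Python scripts to look and compute and a tool call to move; the robot and the scene stay as the last step left them, time stands still between calls to the robot, and variables do not carry over. Pictures are saved under pics/ and viewed, at most 13 in all, crops included, and the job is handed in when it is done.

Besides the shell and the picture viewer there is one more tool, called in YAML: its name, and indented under it one key for each argument. move_arm: Moves the arm, as the interface text tells. Shifts and turns lie within -1 to 1; 1 stands for 0.75 m of shift or pi/2 rad of turn. Its arguments: {"type":"object","properties":{"steps":{"type":"array","items":{"type":"array","items":{"type":"number"}}},"newtons":{"type":"number"}},"required":["steps"]}

```bash
mkdir -p pics; cat > h.py <<'E'
import numpy as np, cv2
from rig import manip
from scipy.spatial.transform import Rotation as R
def snap(n,f):
    i=manip.camera_info(n); im=manip.grab_frame(n); cv2.imwrite(f'pics/{f}.png',im); np.savez(f'pics/{f}.npz',K=i['intrinsics'],k1=i['k1'],V=i['view']); return im
def ray(f,u,v):
    d=np.load(f'pics/{f}.npz'); K=d['K'];k=float(d['k1']);V=d['V']
    p=np.linalg.solve(K,[u,v,1.])[:2]; q=p.copy()
    for _ in range(30): q=p/(1+k*(q@q))
    r=V[:3,:3].T@np.r_[q,1]; return -V[:3,:3].T@V[:3,3], r
def onz(f,u,v,z):
    c,r=ray(f,u,v); return (c+r*(z-c[2])/r[2]).round(4)
def proj(f,P):
    d=np.load(f'pics/{f}.npz'); K=d['K'];k=float(d['k1']);V=d['V']
    c=(V@np.r_[P,1])[:3]; q=c[:2]/c[2]; q=q*(1+k*(q@q)); return (K@np.r_[q,1])[:2].round(1)
def plan(P,yaw):  # target TCP pos; yaw = direction angle of tool y... prints scaled
    s=manip.sense(); M=R.from_rotvec(s['eef_rot']).as_matrix(); return (M.T@(np.array(P)-s['position'])/.75).round(4)
E
python3 - <<'E'
from h import *
a=snap('scene','s0');b=snap('top','t0');
cv2.imwrite('pics/s0b.png',cv2.resize(a,(800,600)));cv2.imwrite('pics/t0b.png',cv2.resize(b,(800,600)))
s=manip.sense();print(s,manip.tip_extent,R.from_rotvec(s['eef_rot']).as_matrix().round(3))
for n in('scene','top'):
  i=manip.camera_info(n);V=i['view'];print(-V[:3,:3].T@V[:3,3],V[:3,:3].round(2))
E
```

```text
{'time': 0.1, 'joints': array([ 1.14809648e+00,  2.64664881e-01,  1.60525267e+00, -3.70116051e-05,
        1.27368366e+00, -3.68896684e-02]), 'joint_vel': array([-0.0004214 , -0.0025808 , -0.00390931, -0.00134558, -0.00052697,
       -0.00157809]), 'tau': array([ 2.96405842e-04, -5.03617752e+01, -3.58072793e+01,  7.32522388e-02,
        2.32776348e-02, -3.22454127e-05]), 'position': array([0.25377007, 0.62483709, 0.26251294]), 'eef_rot': array([-0.60217941, -3.08290721,  0.00308434]), 'ft_force': array([-0.22076638,  0.0682308 , -0.79958594]), 'ft_torque': array([-0.00834246,  0.05280139, -0.00327642]), 'grip_force': 0.0, 'gripper_width': 0.9979000485920149} 0.025 [[-0.926  0.376 -0.001]
 [ 0.376  0.926 -0.002]
 [ 0.    -0.002 -1.   ]]
[1.09540398 0.61213032 0.76745887] [[-0.71  0.7  -0.01]
 [ 0.4   0.4  -0.83]
 [-0.58 -0.59 -0.56]]
[ 0.34998729 -0.04027279  1.47961973] [[ 0.01 -1.   -0.  ]
 [-0.99 -0.01 -0.12]
 [ 0.12  0.   -0.99]]
```

View pics/s0b.png

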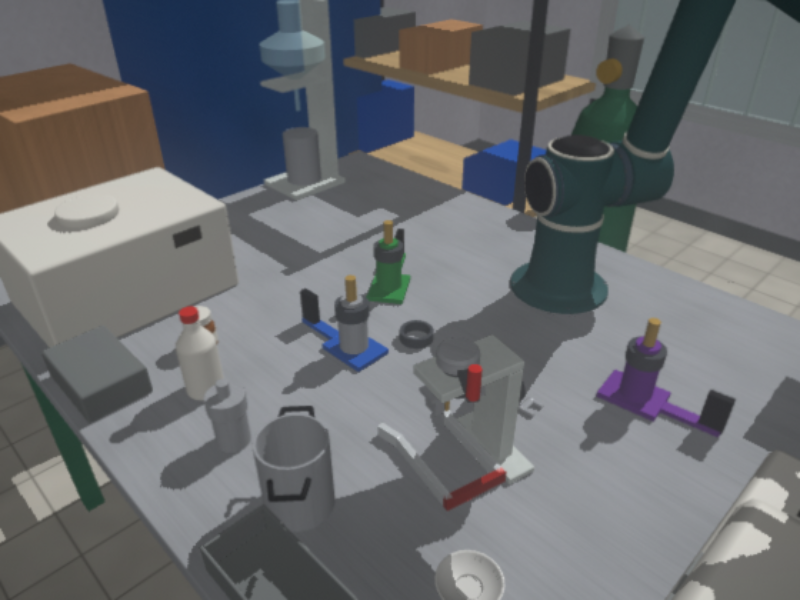

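View pics/t0b.png

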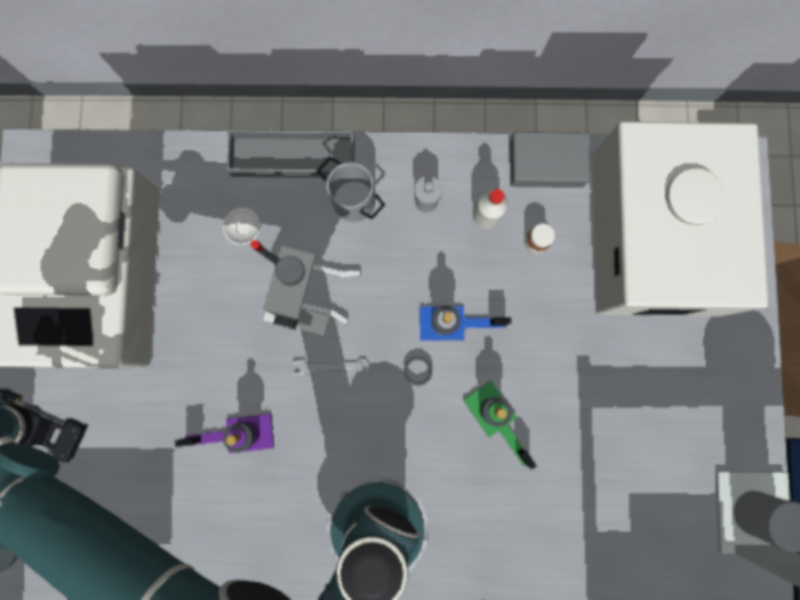

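The top view (800x600) shows the blue carrier at about (447,320), with its handle at (502,321) pointing right. The stand is at about (290,270), its mouth facing right and the red knob at (255,244). I'll enlarge both views.

```bash
python3 - <<'E'
from h import *
t=cv2.imread('pics/t0.png')[155:245,160:360]; cv2.imwrite('pics/tc.png',cv2.resize(t,None,fx=4,fy=4,interpolation=cv2.INTER_CUBIC))
t=cv2.imread('pics/s0.png')[180:360,200:400]; cv2.imwrite('pics/sc.png',cv2.resize(t,None,fx=3.3,fy=3.3,interpolation=cv2.INTER_CUBIC))
E
```

```text
(no output)
```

View pics/tc.png

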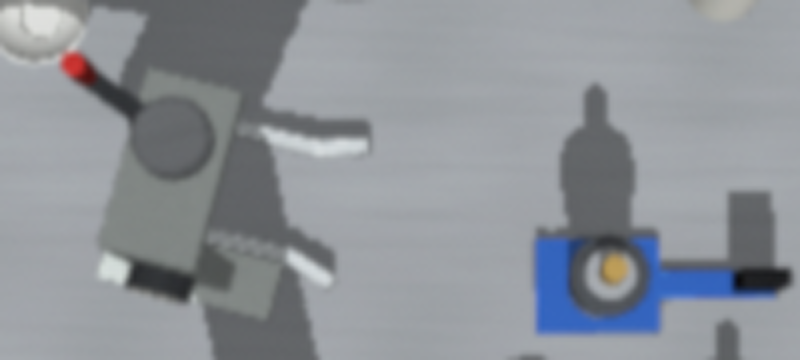

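View pics/sc.png

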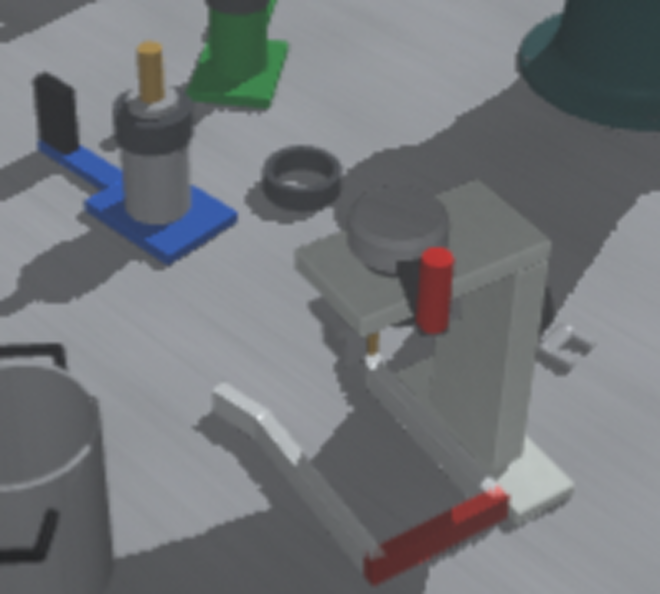

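The crops show the plate, knob, stem, blue base and handle clearly. I'll fit both poses to those points.

```bash
cat > fit.py <<'E'
from h import *
from scipy.optimize import least_squares
T=lambda u,v:((u+.5)/4-.5+160,(v+.5)/4-.5+155)
S=lambda u,v:((u+.5)/3.3-.5+200,(v+.5)/3.3-.5+180)
st=[('t0',T(148,68),(37,-50,201)),('t0',T(242,92),(-37,-50,201)),('t0',T(98,245),(37,90,201)),
('s0',S(297,256),(-37,-50,201)),('s0',S(362,328),(37,-50,201)),('s0',S(549,242),(37,90,201)),('s0',S(478,181),(-37,90,201)),('s0',S(364,583),(55,None,0))][:7]
ca=[('t0',T(615,266),(0,0,166)),('s0',S(149,46),(0,0,166)),
('t0',T(536,236),(55,-40,12)),('t0',T(536,333),(55,40,12)),('t0',T(660,333),(-50,40,12)),
('s0',S(87,204),(-50,-40,12)),('s0',S(168,257),(55,-40,12)),('s0',S(237,213),(55,40,12)),
('s0',S(36,78),(-150,-8,75)),('s0',S(76,95),(-110,-8,75)),('t0',T(768,278),(-130,0,70))]
def W(p,l): c,s=np.cos(p[2]),np.sin(p[2]);x,y,z=np.array(l)/1000; return [p[0]+c*x-s*y,p[1]+s*x+c*y,z]
def fit(o,p0):
    f=lambda p:np.ravel([proj(f,W(p,l))-np.array(uv) for f,uv,l in o])
    r=least_squares(f,p0,diff_step=1e-3,loss='soft_l1'); print(r.x.round(4),r.fun.reshape(-1,2).round(1).tolist()); return r.x
if __name__=='__main__':
    a=fit(st,[.6,.2,1.3]); b=fit(ca,[.5,-.15,1.57])
    print('knob',onz('t0',*T(74,64),.265),onz('s0',*S(437,257),.265))
    print('stem',onz('t0',*T(615,266),.166),onz('s0',*S(149,46),.166))
    print('handle',W(b,(-130,0,0)))
E
python3 fit.py
```

```text
[0.5628 0.181  1.338 ] [[-1.1, -1.0], [-0.6, -1.1], [-1.1, 0.0], [-1.4, -1.4], [0.1, -1.6], [1.2, -0.4], [-0.2, -0.8]]
[ 0.4741 -0.1487  1.5825] [[-0.1, 0.7], [0.2, 0.4], [-0.4, 0.6], [-0.3, 0.0], [-0.0, 0.0], [-1.1, -1.4], [-0.3, -0.4], [0.4, -0.5], [-0.9, -0.4], [-4.2, -0.2], [-0.5, 0.4]]
knob [0.6057 0.2426 0.265 ] [0.6076 0.2449 0.265 ]
stem [ 0.4761 -0.1488  0.166 ] [ 0.4733 -0.1504  0.166 ]
handle [np.float64(0.4756275983192576), np.float64(-0.27865791155721775), np.float64(0.0)]
```

move_arm:
  steps:
    - [0,0,-0.08,0,1]
    - [0,0,-0.16,0,1]
    - [0,0,-0.21,0,1]
    - [-0.605,-0.725,-0.21,0.745,1]
    - [-0.605,-0.725,-0.21,0.745,1]
    - [-0.605,-0.725,-0.21,0.745,1]
    - [-0.605,-0.725,-0.21,0.745,1]
    - [-0.605,-0.725,-0.21,0.745,1]
    - [-0.605,-0.725,-0.21,0.745,1]
    - [-0.605,-0.725,-0.21,0.745,1]

```text
time: 1.35
position: [0.3873, 0.2067, 0.4209]
eef_rot: [2.207, 2.235, -0.0]
ft_force: [0.9, -0.2, 0.8]
gripper_width: 1.0
grip_force: 0.0
```

```bash
python3 - <<'E'
from h import *
s=manip.sense();print(s['time'],s['position'],s['joints'].round(2),R.from_rotvec(s['eef_rot']).as_matrix().round(3))
w=snap('wrist','w1');cv2.imwrite('pics/w1b.png',cv2.resize(w,(800,600)))
V=manip.camera_info('wrist')['view'];print(-V[:3,:3].T@V[:3,3],V[:3,:3].round(2))
for P in [(.563,.181,.2),(.607,.244,.265),(.474,-.149,.166),(.4756,-.2787,.075)]: print(proj('w1',P))
E
```

```text
1.35 [0.38726752 0.2067086  0.42087765] [ 0.43 -0.25  1.84 -0.    1.55  0.42] [[-0.013  1.     0.   ]
 [ 1.     0.013 -0.   ]
 [-0.     0.    -1.   ]]
[0.38857435 0.2738299  0.54142565] [[ 1.    0.01  0.  ]
 [ 0.01 -0.96  0.29]
 [ 0.   -0.29 -0.96]]
[428.9 209. ]
[514.1 165.6]
[332.4 395.3]
[322.  404.6]
```

View pics/w1b.png

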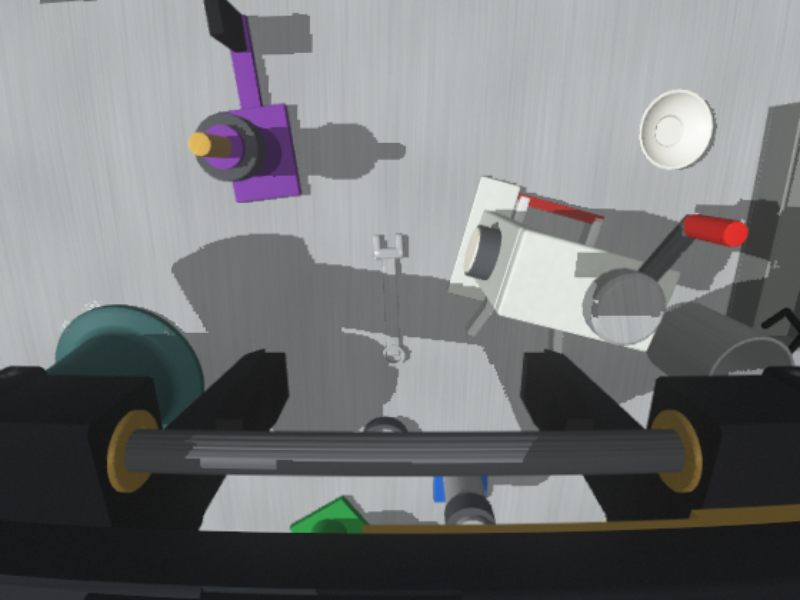

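The wrist view shows the knob top at (735,234) and plate corners at (498,316), (680,269) and (648,352). I'll refit the stand with these.

```bash
python3 - <<'E'
from fit import *
c=lambda u,v:((u+.5)/800*560-.5,(v+.5)/800*560-.5)
w=[('w1',c(498,316),(-37,90,201)),('w1',c(680,269),(37,-50,201)),('w1',c(648,352),(-37,-50,201))]
a=fit(w,[.56,.18,1.33]); a=fit(st+w,[.56,.18,1.33])
k=onz('w1',*c(735,234),.265);print(k,np.hypot(*(k[:2]-a[:2])),np.degrees(np.arctan2(*(k[:2]-a[:2])[::-1])))
print('stop', onz('w1',*c(519,195),.022),onz('w1',*c(604,217),.022), W(a,(55,41,0)),W(a,(55,-41,0)))
print('ring',onz('t0',418*.7,367*.7,.0),'handle home',W(a,(-130,0,0)),'pre',W(a,(-330,0,0)))
E
```

```text
[0.5603 0.1816 1.3615] [[-1.8, 0.5], [0.7, 0.4], [0.0, -1.2]]
[0.5617 0.1806 1.3431] [[-1.0, -0.6], [-0.5, -0.9], [-0.8, 0.4], [-1.2, -1.6], [0.5, -1.9], [1.3, -0.9], [-0.2, -1.2], [-0.8, -0.1], [1.9, 2.2], [0.2, 0.1]]
[0.6068 0.2459 0.265 ] 0.07933661670352887 55.37045121181127
stop [0.5226 0.256  0.022 ] [0.6286 0.2325 0.022 ] [np.float64(0.5341890696599354), np.float64(0.243453841617535), np.float64(0.0)] [np.float64(0.6140725885352027), np.float64(0.22494375214976595), np.float64(0.0)]
ring [ 0.3703 -0.0928  0.    ] handle home [np.float64(0.532370261395895), np.float64(0.05397378478701084), np.float64(0.0)] pre [np.float64(0.48722370171840956), np.float64(-0.14086406612827526), np.float64(0.0)]
```

move_arm:
  steps:
    - [-0.64,0.118,0,0,1]
    - [-0.64,0.118,0,0,1]
    - [-0.64,0.118,0,0,1]
    - [-0.64,0.118,0,0,1]
    - [-0.64,0.118,0,0,1]
    - [-0.64,0.118,0,0,1]
    - [-0.64,0.118,0,0,1]
    - [-0.64,0.118,0.15,0,1]
    - [-0.64,0.118,0.24,0,1]
    - [-0.64,0.118,0.24,0,1]

```text
time: 2.65
position: [0.4827, -0.2704, 0.2396]
eef_rot: [2.206, 2.237, 0.0]
ft_force: [0.4, -0.4, -0.2]
gripper_width: 1.0
grip_force: 0.0
```

```bash
python3 - <<'E'
from h import *
s=manip.sense();print(s['time'],s['position'],s['joints'].round(2),R.from_rotvec(s['eef_rot']).as_matrix().round(3))
w=snap('wrist','w2');cv2.imwrite('pics/w2b.png',cv2.resize(w,(800,600)))
print(proj('w2',(.4756,-.2787,.075))/.7)
E
```

```text
2.65 [ 0.48272779 -0.27038588  0.23957537] [-0.56  0.05  1.89  0.    1.2  -0.57] [[-0.014  1.     0.   ]
 [ 1.     0.014  0.   ]
 [ 0.     0.    -1.   ]]
[393.28571429 293.85714286]
```

View pics/w2b.png

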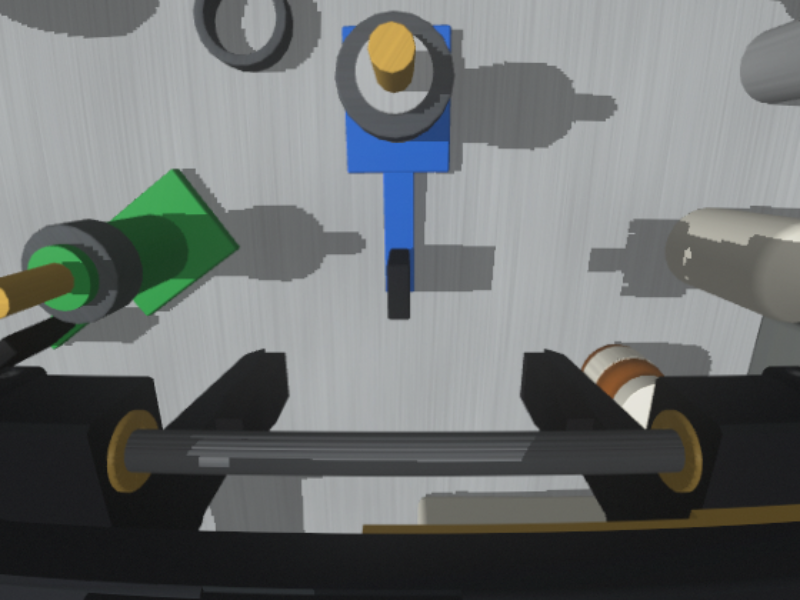

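The handle top is centred at about (398,293) and the stem top at (392,47). The green look-alike is on the left at (70,265) and the jar on the right at (625,385). I'll check clearances to both.

```bash
python3 - <<'E'
from h import *
c=lambda u,v:((u+.5)/800*560-.5,(v+.5)/800*560-.5)
for n,(u,v),z in [('handle',(398.5,293),.075),('handleback',(398.5,318),.075),('stem',(392,47),.166),('greenstem',(0,298),.166),('greenvess',(88,270),.112),('greenvessR',(138,270),.112),('jarL',(583,365),.075)]: print(n,onz('w2',*c(u,v),z))
print('green t0',onz('t0',502*.7,411*.7,.166),'jar',onz('t0',542*.7,236*.7,.075),'bottle',onz('t0',497*.7,196*.7,.17))
E
```

```text
handle [ 0.479  -0.2779  0.075 ]
handleback [ 0.4792 -0.2961  0.075 ]
stem [ 0.4758 -0.1478  0.166 ]
greenstem [ 0.2814 -0.258   0.166 ]
greenvess [ 0.2897 -0.2559  0.112 ]
greenvessR [ 0.3218 -0.2555  0.112 ]
jarL [ 0.615  -0.3305  0.075 ]
green t0 [ 0.2791 -0.262   0.166 ] jar [ 0.6713 -0.3723  0.075 ] bottle [ 0.7364 -0.2543  0.17  ]
```

move_arm:
  steps:
    - [-0.01,-0.0055,0.08,0,1]
    - [-0.01,-0.0055,0.16,0,1]
    - [-0.01,-0.0055,0.22,0,1]
    - [-0.01,-0.0055,0.238,0,1]
    - [-0.01,-0.0055,0.238,0,1]
    - [-0.01,-0.0055,0.238,0,0.1]
    - [-0.01,-0.0055,0.238,0,0.1]
    - [-0.01,-0.0055,0.238,0,0.1]
    - [-0.01,-0.0055,0.238,0,0.1]
    - [-0.01,-0.0055,0.238,0,0.1]
  newtons: 35

```text
time: 3.95
position: [0.4788, -0.2774, 0.0633]
eef_rot: [2.205, 2.238, 0.0]
ft_force: [-0.1, -0.2, 0.5]
gripper_width: 0.461
grip_force: 0.0
```

move_arm:
  steps:
    - [0,0,0,0,0]
    - [0,0,0,0,0]
    - [0,0,0,0,0]
    - [0,0,0,0,0]
    - [0,0,0,0,0]
    - [0,0,0,0,0]
  newtons: 35

```text
time: 4.7
position: [0.4788, -0.2774, 0.0631]
eef_rot: [-2.205, -2.238, 0.0]
ft_force: [-0.1, -0.7, -0.5]
gripper_width: 0.179
grip_force: 35.0
```

```bash
python3 - <<'E'
from h import *
s=manip.sense();print(s['position'],s['ft_force'],s['gripper_width'],s['grip_force']);M=R.from_rotvec(s['eef_rot']).as_matrix();print(M.round(3))
a=np.array([.5615,.1806]);u=np.array([np.cos(1.346),np.sin(1.346)])
for d in(.33,.30,.25,.13):
  P=np.r_[a-d*u,s['position'][2]];print(d,P.round(3),plan(P,0))
E
```

```text
[ 0.47875971 -0.27736403  0.0630831 ] [-0.06010286 -0.66278607 -0.53981004] 0.17926663521924735 34.99346676282585
[[-0.015  1.    -0.   ]
 [ 1.     0.015  0.   ]
 [ 0.    -0.    -1.   ]]
0.33 [ 0.488 -0.141  0.063] [0.1815 0.0149 0.    ]
0.3 [ 0.495 -0.112  0.063] [0.2203 0.0244 0.    ]
0.25 [ 0.506 -0.063  0.063] [0.2851 0.0403 0.    ]
0.13 [0.533 0.054 0.063] [0.4405 0.0782 0.    ]
```

move_arm:
  steps:
    - [0.01,0.001,0,0.01,0]
    - [0.03,0.003,0,0.03,0]
    - [0.06,0.005,0,0.05,0]
    - [0.09,0.008,0,0.08,0]
    - [0.12,0.01,0,0.1,0]
    - [0.15,0.012,0,0.13,0]
    - [0.17,0.014,0,0.15,0]
    - [0.18,0.015,0,0.153,0]
    - [0.1815,0.015,0,0.153,0]
    - [0.1815,0.015,0,0.153,0]

```text
time: 5.95
position: [0.4879, -0.1409, 0.0631]
eef_rot: [-2.457, -1.956, -0.0]
ft_force: [-0.4, 0.1, -0.8]
gripper_width: 0.181
grip_force: 35.0
```

```bash
python3 - <<'E'
from h import *
s=manip.sense();print(s['time'],s['position'],s['ft_force'],s['gripper_width'],s['grip_force']);M=R.from_rotvec(s['eef_rot']).as_matrix();print(M.round(3))
w=snap('wrist','w3');cv2.imwrite('pics/w3b.png',cv2.resize(w,(800,600)))
E
```

```text
5.95 [ 0.48791887 -0.14090924  0.06309206] [-0.38242315  0.11556591 -0.80728975] 0.18130625756968485 34.98378748074174
[[ 0.224  0.975 -0.   ]
 [ 0.975 -0.224  0.001]
 [ 0.001 -0.001 -1.   ]]
```

View pics/w3b.png

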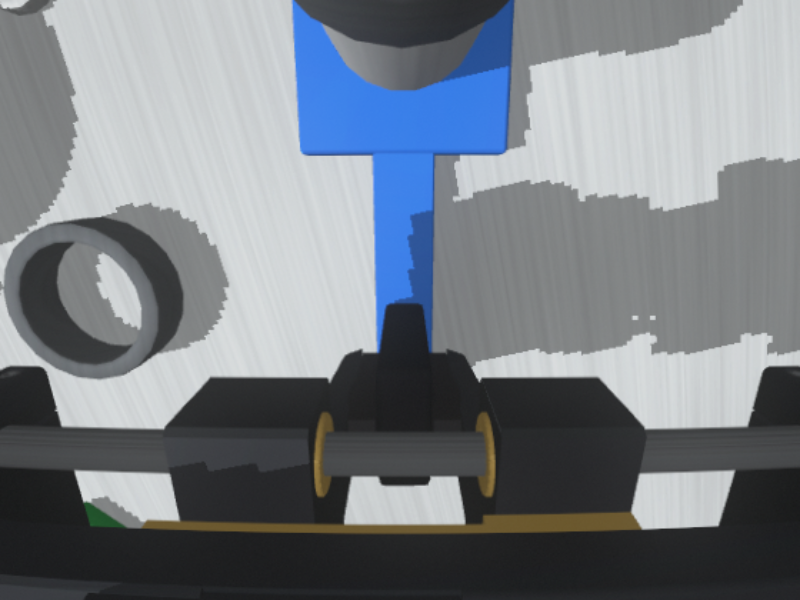

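The carrier is straight in the grip: base rear edge level at y=155, tongue centred at x=404. The cap ring at (90,295) is clear. I'm entering the mouth.

move_arm:
  steps:
    - [0.02,0,0,0,0]
    - [0.045,0,0,0,0]
    - [0.07,0,0,0,0]
    - [0.095,0,0,0,0]
    - [0.11,0,0,0,0]
    - [0.12,0,0,0,0]
    - [0.12,0,0,0,0]

```text
time: 6.88
position: [0.5084, -0.0519, 0.0631]
eef_rot: [-2.456, -1.956, -0.002]
ft_force: [0.5, 3.0, -2.3]
gripper_width: 0.177
grip_force: 35.0
```

```bash
python3 - <<'E'
from h import *
s=manip.sense();print(s['time'],s['position'],s['ft_force'])
t=snap('top','t4')[150:250,190:330];q=snap('scene','s4')[180:360,220:400]
A=cv2.resize(t,None,fx=5.7,fy=5.7,interpolation=2)[:570];B=cv2.resize(q,None,fx=3.3,fy=3.3,interpolation=2)
cv2.imwrite('pics/t4b.png',A);cv2.imwrite('pics/s4b.png',B)
E
```

```text
6.875 [ 0.50836277 -0.05191714  0.0631116 ] [ 0.49509692  2.99750494 -2.2967356 ]
```

View pics/s4b.png

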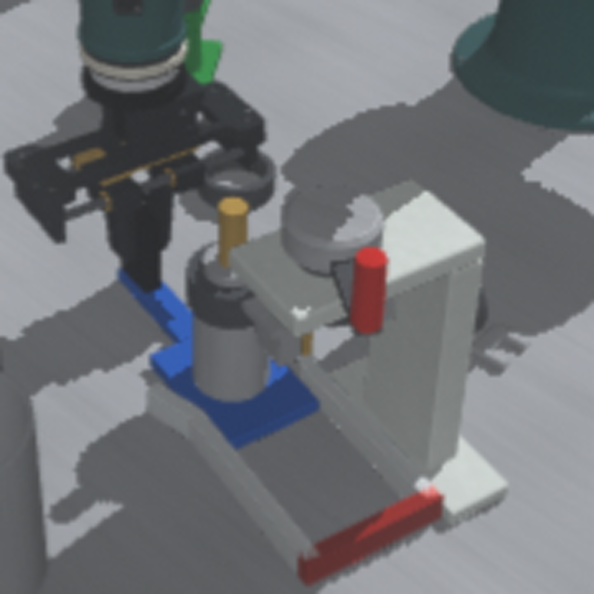

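The carrier is in the mouth with its front at the start of the rails, at (238,445), and there's no lateral force. I'll go on gently.

move_arm:
  steps:
    - [0.01,0,0,0,0]
    - [0.02,0,0,0,0]
    - [0.03,0,0,0,0]
    - [0.04,0,0,0,0]
    - [0.04,0,0,0,0]

```text
time: 7.6
position: [0.5151, -0.0231, 0.0631]
eef_rot: [-2.457, -1.957, -0.001]
ft_force: [0.3, 0.8, -2.7]
gripper_width: 0.176
grip_force: 35.0
```

move_arm:
  steps:
    - [0.015,0,0,0,0]
    - [0.03,0,0,0,0]
    - [0.045,0,0,0,0]
    - [0.06,0,0,0,0]
    - [0.07,0,0,0,0]
    - [0.07,0,0,0,0]

```text
time: 8.35
position: [0.527, 0.0285, 0.0631]
eef_rot: [-2.456, -1.957, -0.002]
ft_force: [0.4, 2.3, -4.7]
gripper_width: 0.178
grip_force: 35.0
```

move_arm:
  steps:
    - [0.01,0,0,0,0]
    - [0.02,0,0,0,0]
    - [0.025,0,0,0,0]
    - [0.027,0,0,0,0]
    - [0.027,0,0,0,0]

```text
time: 8.98
position: [0.5313, 0.0469, 0.0632]
eef_rot: [-2.457, -1.957, -0.001]
ft_force: [0.2, -2.7, -2.3]
gripper_width: 0.179
grip_force: 35.0
```

move_arm:
  steps:
    - [0.002,0,0,0,0]
    - [0.004,0,0,0,0]
    - [0.006,0,0,0,0]

```text
time: 9.35
position: [0.5322, 0.0511, 0.0632]
eef_rot: [-2.458, -1.957, 0.0]
ft_force: [-0.8, -3.4, -2.1]
gripper_width: 0.182
grip_force: 35.0
```

move_arm:
  steps:
    - [0.0015,0,0,0,0]
    - [0.003,0,0,0,0]
    - [0.003,0,0,0,0]

```text
time: 9.72
position: [0.5325, 0.0532, 0.0631]
eef_rot: [-2.457, -1.957, 0.001]
ft_force: [-1.8, -4.0, -1.9]
gripper_width: 0.177
grip_force: 35.0
```

move_arm:
  steps:
    - [0.0015,0,0,0,0]
    - [0.003,0,0,0,0]
    - [0.003,0,0,0,0]

```text
time: 10.1
position: [0.5322, 0.0536, 0.0631]
eef_rot: [2.456, 1.958, -0.006]
ft_force: [-4.6, -12.7, 1.5]
gripper_width: 0.182
grip_force: 35.0
```

move_arm:
  steps:
    - [0.001,0,0,0,0]
    - [0.002,0,0,0,0]
    - [0.002,0,0,0,0]

```text
time: 10.48
position: [0.532, 0.0538, 0.0631]
eef_rot: [2.455, 1.958, -0.01]
ft_force: [-5.7, -18.1, 3.8]
gripper_width: 0.18
grip_force: 35.0
```

The carrier is home: force rose sharply to 18 N and the position matches the fit. I'll ease off, open, back out and lift.

move_arm:
  steps:
    - [-0.002,0,0,0,0]
    - [-0.003,0,0,0,0]
    - [-0.003,0,0,0,0.5]
    - [-0.003,0,0,0,0.5]
    - [-0.003,0,0,0,0.5]
    - [-0.003,0,0,0,0.5]
    - [-0.02,0,0,0,0.5]
    - [-0.05,0,-0.01,0,0.5]
    - [-0.08,0,-0.06,0,0.5]
    - [-0.08,0,-0.13,0,0.5]

```text
time: 11.72
position: [0.5178, -0.0033, 0.1597]
eef_rot: [-2.457, -1.953, 0.006]
ft_force: [1.0, -0.3, 0.8]
gripper_width: 0.5
grip_force: 0.0
```

move_arm:
  steps:
    - [0,0,-0.08,-0.1,0.5]
    - [0,0,-0.16,-0.2,0.5]
    - [0,0,-0.24,-0.3,0.5]
    - [0,0,-0.3,-0.4,0.5]
    - [0,0,-0.34,-0.5,0.5]
    - [0,0,-0.34,-0.6,0.5]
    - [0,0,-0.34,-0.7,0.5]
    - [0,0,-0.34,-0.8,0.5]
    - [0,0,-0.34,-0.9,0.5]
    - [0,0,-0.34,-1.0,0.5]

```text
time: 12.98
position: [0.5198, -0.0022, 0.4154]
eef_rot: [-0.346, -3.122, 0.0]
ft_force: [-0.4, -0.7, -0.1]
gripper_width: 0.5
grip_force: 0.0
```

```bash
python3 - <<'E'
from h import *
s=manip.sense();print(s['time'],s['position'],s['joints'].round(2),s['ft_force'],R.from_rotvec(s['eef_rot']).as_matrix().round(3))
for n in('top','scene'): snap(n,n+'5')
a=cv2.imread('pics/top5.png')[150:250,160:300];b=cv2.imread('pics/scene5.png')[200:360,240:400]
A=cv2.resize(a,(400,286),interpolation=2);B=cv2.resize(b,(400,400),interpolation=2)
cv2.imwrite('pics/c5.png',np.hstack([cv2.copyMakeBorder(A,0,114,0,0,0),B]))
E
```

```text
12.975 [ 0.51975969 -0.00221425  0.41543089] [-0.05 -0.09  1.71 -0.    1.52 -1.4 ] [-0.41955274 -0.66196917 -0.06428969] [[-0.976  0.219 -0.   ]
 [ 0.219  0.976 -0.   ]
 [ 0.    -0.    -1.   ]]
```

View pics/c5.png

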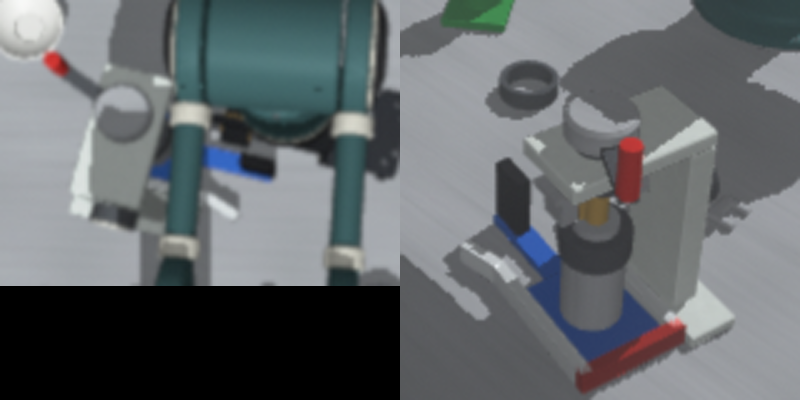

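The carrier sits home: base against the red stop at (630,355), stem under the head. Next I move above the knob.

move_arm:
  steps:
    - [-0.0405,0.347,0,-0.1,0.5]
    - [-0.0405,0.347,0,-0.2,0.5]
    - [-0.0405,0.347,0,-0.3,0.5]
    - [-0.0405,0.347,0,-0.4,0.5]
    - [-0.0405,0.347,0.03,-0.5,0.5]
    - [-0.0405,0.347,0.06,-0.6,0.5]
    - [-0.0405,0.347,0.074,-0.7,0.5]
    - [-0.0405,0.347,0.074,-0.75,0.5]
    - [-0.0405,0.347,0.074,-0.75,0.5]

```text
time: 14.2
position: [0.6079, 0.2449, 0.3597]
eef_rot: [1.435, -2.794, -0.0]
ft_force: [0.2, -0.3, 0.4]
gripper_width: 0.498
grip_force: 0.0
```

```bash
python3 - <<'E'
from h import *
s=manip.sense();print(s['time'],s['position'],s['joints'].round(2),R.from_rotvec(s['eef_rot']).as_matrix().round(3))
w=snap('wrist','w6')
P=proj('w6',(.6065,.2455,.265));print(P/.7)
m=cv2.inRange(cv2.cvtColor(w,cv2.COLOR_BGR2HSV),(0,150,80),(8,255,255))|cv2.inRange(cv2.cvtColor(w,cv2.COLOR_BGR2HSV),(172,150,80),(180,255,255))
n,l,st,c=cv2.connectedComponentsWithStats(m)
for i in range(1,n):
  if st[i,4]>60: print(st[i],c[i])
cv2.imwrite('pics/w6b.png',cv2.resize(w,(800,600)))
E
```

```text
14.2 [0.60789632 0.24489366 0.35971394] [ 0.34  0.19  1.52 -0.    1.43 -2.17] [[-0.583 -0.813 -0.001]
 [-0.813  0.583 -0.   ]
 [ 0.001  0.    -1.   ]]
[406.14285714 314.85714286]
[292 143  37  18 194] [308.86597938 151.03092784]
[273 197  22  35 587] [283.40204429 214.50085179]
```

View pics/w6b.png

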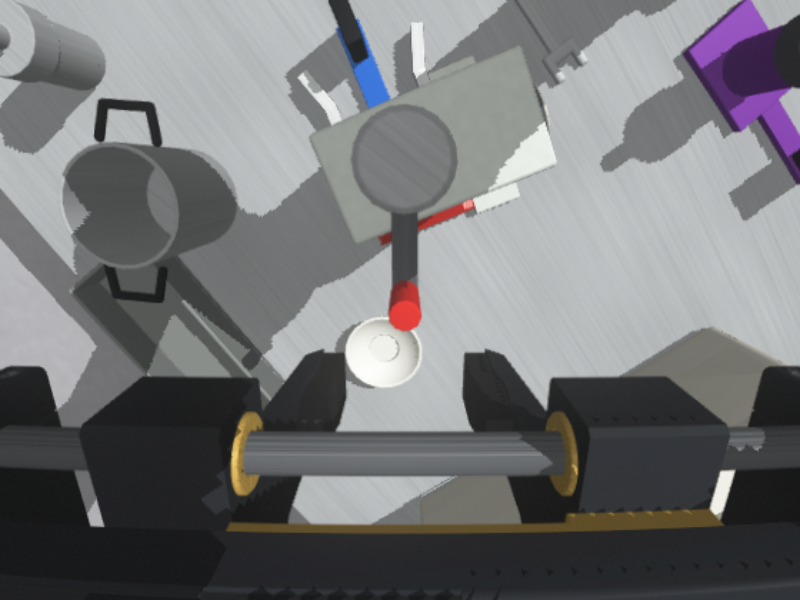

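The knob top is at (405,315), which matches the prediction, and the hub is straight ahead at (405,158). I'll descend and cage the knob.

move_arm:
  steps:
    - [0,0.002,0.04,0,0.5]
    - [0,0.002,0.08,0,0.5]
    - [0,0.002,0.115,0,0.5]
    - [0,0.002,0.133,0,0.5]
    - [0,0.002,0.133,0,0.24]
    - [0,0.002,0.133,0,0.24]
    - [0,0.002,0.133,0,0.24]
    - [0,0.002,0.133,0,0.24]
  newtons: 30

```text
time: 15.25
position: [0.6072, 0.2464, 0.2615]
eef_rot: [-1.439, 2.791, -0.0]
ft_force: [-0.3, 0.2, 0.5]
gripper_width: 0.243
grip_force: 0.0
```

```bash
cat > arc.py <<'E'
import sys
from h import *
C=np.array([.5603,.1805])
def st():
    s=manip.sense();d=s['position'][:2]-C;th=np.arctan2(d[1],d[0]);f=s['ft_force'];t=np.array([-np.sin(th),np.cos(th)])
    print('t',round(s['time'],2),'th',round(th,3),'r',np.hypot(*d).round(4),'Ft',(f[:2]@t).round(2),'Fr',(f[:2]@d/np.hypot(*d)).round(2),'Fz',f[2].round(1),'w',round(s['gripper_width'],3),s['position'].round(4))
    return s,th
if __name__=='__main__':
    s,th=st();M=R.from_rotvec(s['eef_rot']).as_matrix();y=np.arctan2(M[1,1],M[0,1]);print('tooly-th-90deg',y-th-np.pi/2, 'j6',s['joints'][5].round(2))
    th0=y-np.pi/2
    for k in range(1,11):
        a=k*float(sys.argv[1]); t=th0-a
        P0=C+.08*np.array([np.cos(th0),np.sin(th0)]);P=C+.08*np.array([np.cos(t),np.sin(t)])
        v=M.T@np.r_[P-P0,0]/.75; print([*(v[:2].round(4)),0,round(a/(np.pi/2),4)])
E
python3 arc.py .06
```

```text
t 15.25 th 0.953 r 0.0809 Ft 0.36 Fr -0.06 Fz 0.5 w 0.243 [0.6072 0.2464 0.2615]
tooly-th-90deg -0.0002247697908837054 j6 -2.18
[np.float64(0.0002), np.float64(-0.0064), 0, 0.0382]
[np.float64(0.0008), np.float64(-0.0128), 0, 0.0764]
[np.float64(0.0017), np.float64(-0.0191), 0, 0.1146]
[np.float64(0.0031), np.float64(-0.0254), 0, 0.1528]
[np.float64(0.0048), np.float64(-0.0315), 0, 0.191]
[np.float64(0.0068), np.float64(-0.0376), 0, 0.2292]
[np.float64(0.0093), np.float64(-0.0435), 0, 0.2674]
[np.float64(0.0121), np.float64(-0.0493), 0, 0.3056]
[np.float64(0.0152), np.float64(-0.0548), 0, 0.3438]
[np.float64(0.0186), np.float64(-0.0602), 0, 0.382]
```

move_arm:
  steps:
    - [0.0002,-0.0064,0,0.038,0.24]
    - [0.0008,-0.0128,0,0.076,0.24]
    - [0.0017,-0.0191,0,0.115,0.24]
    - [0.0031,-0.0254,0,0.153,0.24]
    - [0.0048,-0.0315,0,0.191,0.24]
    - [0.0068,-0.0376,0,0.229,0.24]
    - [0.0093,-0.0435,0,0.267,0.24]
    - [0.0121,-0.0493,0,0.306,0.24]
    - [0.0152,-0.0548,0,0.344,0.24]
    - [0.0186,-0.0602,0,0.382,0.24]

```text
time: 16.5
position: [0.6351, 0.2111, 0.2611]
eef_rot: [-0.548, 3.092, 0.007]
ft_force: [-2.2, 6.1, 0.2]
gripper_width: 0.236
grip_force: 3.3
```

```bash
python3 arc.py .03
```

```text
t 16.5 th 0.388 r 0.0808 Ft 6.5 Fr 0.29 Fz 0.2 w 0.236 [0.6351 0.2111 0.2611]
tooly-th-90deg -0.03685661439173593 j6 -1.64
[np.float64(0.0), np.float64(-0.0032), 0, 0.0191]
[np.float64(0.0002), np.float64(-0.0064), 0, 0.0382]
[np.float64(0.0004), np.float64(-0.0096), 0, 0.0573]
[np.float64(0.0008), np.float64(-0.0128), 0, 0.0764]
[np.float64(0.0012), np.float64(-0.0159), 0, 0.0955]
[np.float64(0.0017), np.float64(-0.0191), 0, 0.1146]
[np.float64(0.0023), np.float64(-0.0222), 0, 0.1337]
[np.float64(0.0031), np.float64(-0.0254), 0, 0.1528]
[np.float64(0.0039), np.float64(-0.0285), 0, 0.1719]
[np.float64(0.0048), np.float64(-0.0315), 0, 0.191]
```

move_arm:
  steps:
    - [0,-0.0032,0,0.019,0.24]
    - [0.0002,-0.0064,0,0.038,0.24]
    - [0.0004,-0.0096,0,0.057,0.24]
    - [0.0008,-0.0128,0,0.076,0.24]
    - [0.0012,-0.0159,0,0.0955,0.24]

```text
time: 17.12
position: [0.6389, 0.1997, 0.2612]
eef_rot: [-0.316, 3.124, 0.007]
ft_force: [-0.1, 7.1, -0.1]
gripper_width: 0.238
grip_force: 3.3
```

```bash
python3 arc.py .03|head -2
```

```text
t 17.12 th 0.24 r 0.0809 Ft 6.93 Fr 1.56 Fz -0.1 w 0.238 [0.6389 0.1997 0.2612]
tooly-th-90deg -0.037729203860098925 j6 -1.51
```

move_arm:
  steps:
    - [0,-0.0032,0,0.019,0.24]
    - [0.0002,-0.0064,0,0.038,0.24]
    - [0.0004,-0.0096,0,0.057,0.24]
    - [0.0008,-0.0128,0,0.076,0.24]
    - [0.0012,-0.0159,0,0.0955,0.24]

```text
time: 17.75
position: [0.6409, 0.1878, 0.2612]
eef_rot: [-0.081, 3.138, 0.007]
ft_force: [1.6, 7.1, -0.6]
gripper_width: 0.244
grip_force: 3.4
```

```bash
python3 arc.py .03|head -2
```

```text
t 17.75 th 0.09 r 0.081 Ft 6.92 Fr 2.25 Fz -0.6 w 0.244 [0.6409 0.1878 0.2612]
tooly-th-90deg -0.03866716906070189 j6 -1.38
```

move_arm:
  steps:
    - [0,-0.0032,0,0.019,0.24]
    - [0.0002,-0.0064,0,0.038,0.24]
    - [0.0004,-0.0096,0,0.057,0.24]
    - [0.0008,-0.0128,0,0.076,0.24]
    - [0.0012,-0.0159,0,0.0955,0.24]

```text
time: 18.38
position: [0.6411, 0.1757, 0.2612]
eef_rot: [0.154, 3.134, 0.007]
ft_force: [3.4, 6.5, -1.2]
gripper_width: 0.24
grip_force: 3.4
```

```bash
python3 arc.py .03|head -2
```

```text
t 18.38 th -0.059 r 0.081 Ft 6.74 Fr 3.01 Fz -1.2 w 0.24 [0.6411 0.1757 0.2612]
tooly-th-90deg -0.03903733619318506 j6 -1.25
```

move_arm:
  steps:
    - [0,-0.0032,0,0.019,0.24]
    - [0.0002,-0.0064,0,0.038,0.24]
    - [0.0004,-0.0096,0,0.057,0.24]
    - [0.0008,-0.0128,0,0.076,0.24]
    - [0.0012,-0.0159,0,0.0955,0.24]

```text
time: 19.0
position: [0.6395, 0.1637, 0.2612]
eef_rot: [0.389, 3.113, 0.007]
ft_force: [4.8, 6.2, -2.8]
gripper_width: 0.239
grip_force: 3.5
```

```bash
python3 arc.py .03|head -2
```

```text
t 19.0 th -0.209 r 0.081 Ft 7.03 Fr 3.44 Fz -2.8 w 0.239 [0.6395 0.1637 0.2612]
tooly-th-90deg -0.03925211719744115 j6 -1.11
```

move_arm:
  steps:
    - [0,-0.0032,0,0.019,0.24]
    - [0.0002,-0.0064,0,0.038,0.24]
    - [0.0004,-0.0096,0,0.057,0.24]
    - [0.0008,-0.0128,0,0.076,0.24]
    - [0.0012,-0.0159,0,0.0955,0.24]

```text
time: 19.62
position: [0.6362, 0.1526, 0.2612]
eef_rot: [0.621, 3.075, 0.009]
ft_force: [6.7, 6.8, -2.6]
gripper_width: 0.239
grip_force: 4.5
```

```bash
python3 arc.py .03|head -2
```

```text
t 19.62 th -0.353 r 0.0809 Ft 8.69 Fr 3.95 Fz -2.6 w 0.239 [0.6362 0.1526 0.2612]
tooly-th-90deg -0.045900804625761626 j6 -0.98
```

move_arm:
  steps:
    - [0,-0.0032,0,0.019,0.24]
    - [0.0002,-0.0064,0,0.038,0.24]
    - [0.0004,-0.0096,0,0.057,0.24]

```text
time: 20.0
position: [0.6336, 0.1463, 0.2612]
eef_rot: [0.758, 3.043, 0.01]
ft_force: [8.3, 8.4, -5.1]
gripper_width: 0.241
grip_force: 5.3
```

```bash
python3 arc.py .03|head -2
```

```text
t 20.0 th -0.436 r 0.0808 Ft 11.09 Fr 3.98 Fz -5.1 w 0.241 [0.6336 0.1463 0.2612]
tooly-th-90deg -0.05152309510130548 j6 -0.9
```

move_arm:
  steps:
    - [0,-0.0032,0,0.019,0.24]
    - [0.0001,-0.0054,0,0.032,0.24]

```text
time: 20.25
position: [0.6318, 0.1429, 0.2613]
eef_rot: [0.833, 3.023, 0.011]
ft_force: [9.1, 8.0, -4.7]
gripper_width: 0.24
grip_force: 5.8
```

```bash
python3 arc.py .03|head -2
```

```text
t 20.25 th -0.484 r 0.0808 Ft 11.37 Fr 4.35 Fz -4.7 w 0.24 [0.6318 0.1429 0.2613]
tooly-th-90deg -0.05419091785682584 j6 -0.85
```

The crank turns 4.5 N harder than free running, about 5.6 N by angle, so it is firm. I'll ease off, open and lift away.

move_arm:
  steps:
    - [0,0.0025,0,0,0.24]
    - [0,0.0025,0,0,0.5]
    - [0,0.0025,0,0,0.5]
    - [0,0.0025,0,0,0.5]
    - [0,0.0025,0,0,0.5]
    - [0,0.0025,-0.03,0,0.5]
    - [0,0.0025,-0.1,0,0.5]
    - [0,0.0025,-0.18,0,0.5]
    - [-0.1,0.0025,-0.22,0,0.5]
    - [-0.2,0.0025,-0.22,0,0.5]

```text
time: 21.5
position: [0.7349, 0.0803, 0.4286]
eef_rot: [0.83, 3.023, 0.004]
ft_force: [0.4, 0.3, 1.0]
gripper_width: 0.494
grip_force: 0.0
```

```bash
python3 - <<'E'
from h import *
s=manip.sense();print(s['time'],s['position'],s['ft_force'])
for n in('top','scene'): snap(n,n+'7')
b=cv2.imread('pics/scene7.png')[110:400,60:420]
cv2.imwrite('pics/c7.png',cv2.resize(b,(720,580),interpolation=2))
E
```

```text
21.5 [0.73485678 0.08029419 0.42856839] [0.36250791 0.2959608  0.99500301]
```

View pics/c7.png

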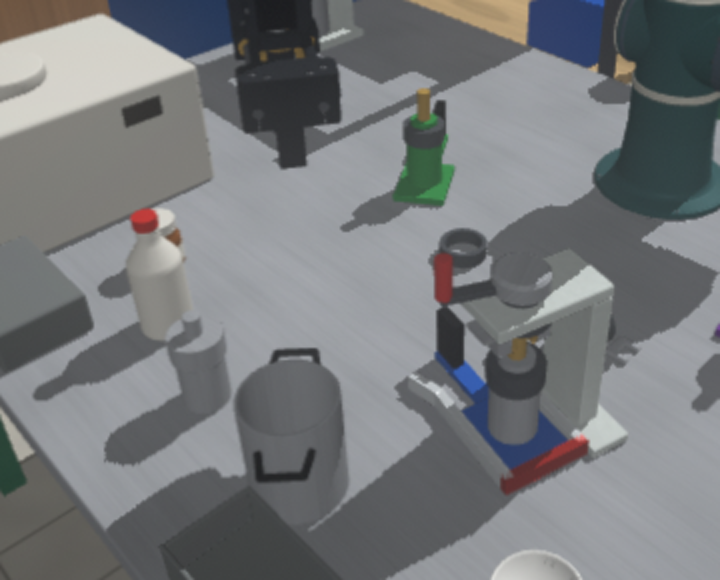

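The carrier is against the red stop at (545,465), the crank has turned to (443,275), the bystanders are undisturbed and the arm is clear. I'm handing in.

```bash
python3 -c "
from rig import manip
print(manip.job_done())"
```

```text
the job is handed in; nothing more can be done
None
```

The job is handed in: the carrier is home against the red stop, and the crank was stopped about 4.5 N above free running, with the arm clear and the other things where they were.

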